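Part the nested screw cups and put each in its size row

TASK

A slim screw cup has been left standing inside a wide one in the middle of the repair bench. Lift the slim cup out while the wide one stays where it is, then stand each cup on the floor of its own plywood row, the one whose screwed-down sample cup is the same size. Keep both cups upright all the way.

Things in the scene. Friction and masses are not known exactly. Their poses are not given: they have to be found in the camera images.
- slim_cup: loose plain round aluminium cup, straight-sided, open-topped, 34 mm outer diameter, 95 mm tall, 3 mm wall, 5 mm floor, about 70 g. It starts standing inside the wide cup on its floor, up to about 6 mm off centre, its top 45 mm above the wide cup's rim. Origin: centre of its underside, z up along its axis
- wide_cup: loose plain round aluminium cup, straight-sided, open at the top, 58 mm outer diameter, 55 mm tall, 3 mm wall, 5 mm floor, about 120 g, standing on the bench. Origin: centre of its underside, z up along its axis
- slim_row: slim cups' row, the narrower fixed plywood lane left or right of the cups, 68 mm over all, 56 mm inside, 220 mm long (x), walls 6 mm thick, 18 mm high, floor 6 mm thick. Origin: centre of underside; x along the lane to its far end, y across, z up. A same-size sample cup is screwed down at x = +68 mm (top 101 mm above the bench); the rest is free, its middle at x = -35 mm
- wide_row: wide cups' row, the broader fixed plywood lane left or right of the cups, 92 mm over all, 80 mm inside, 220 mm long (x), walls 6 mm thick, 18 mm high, floor 6 mm thick. Origin: centre of underside; x along the lane to its far end, y across, z up. A same-size sample cup is screwed down at x = +68 mm (top 61 mm above the bench); the rest is free, its middle at x = -35 mm

How it is judged (in metres and radians):
On the way:
1. the slim cup is lifted wholly out of the wide cup, which stays standing within 30 mm of where it was (z of slim_cup in the frame of wide_cup above 0.057 m and distance of wide_cup from where it was at the start of the episode below 0.03 m and angle between wide_cup's own z axis and vertical below 0.17 rad), for 0.1 s.
At the end, for the whole second after the job is handed in: the slim cup stands on the floor of the slim cups' row and the wide cup on the floor of the wide cups' row, each between the lane's side walls (axis within 13 mm of the lane's centre line), its underside within 4 mm of the lane floor's height, upright within 10 degrees, released and at rest (x of slim_cup in the frame of slim_row between -0.1 and 0.04 m and y of slim_cup in the frame of slim_row between -0.013 and 0.013 m and z of slim_cup in the frame of slim_row between 0.002 and 0.01 m and angle between each of slim_cup, wide_cup's own z axis and vertical below 0.17 rad and linear speed of each of slim_cup, wide_cup below 0.03 m/s and x of wide_cup in the frame of wide_row between -0.1 and 0.04 m and y of wide_cup in the frame of wide_row between -0.013 and 0.013 m and z of wide_cup in the frame of wide_row between 0.002 and 0.01 m); the robot touches nothing.
It fails at once if a cup is tipped by more than 35 degrees (angle between any of slim_cup, wide_cup's own z axis and vertical above 0.61 rad).
It also fails if it takes over 56 s, if anything falls off the work surface, if the arm or the gripper's body presses on something with over 40 N, if the wrist force passes 120 N, or if a joint passes its speed limit or range.

ROBOT

A 6-joint arm with a two-finger parallel gripper is mounted at the origin on the work surface. World frame = base frame: x ahead of the robot, y to its left, z up, the work surface at z = 0. Lengths are in m, angles in degrees, forces in N, time in s.
With the tool pointing down it reaches from about 0.375 to 0.9 m from the base axis. Payload 3.1 kg.
Tool frame: the origin (TCP) lies at the very end of the fingers, on their centre line; the grasp point (between the pads) lies grip_point_offset behind it (grip_point_offset is the distance from the TCP to the grasp point, in m); z points along the fingers, y is the line along which they close (so a half turn about z gives the same grasp; the last joint's range is limited). The gripper opens to 87 mm and grips with 3 to 60 N. Pads are 19 mm wide; open, the fingers measure 117 mm over their backs; the gripper's body (75 mm by 190 mm) begins 51 mm behind the grasp point.
Start: joints at [-81.561, 30.224, 82.088, -0, 67.689, -10.227], TCP at [0.2, -0.592, 0.223] pointing down, gripper open.
Joint ranges: [-176.69, 176.69], [-43.24, 126.21], [12.49, 139.97], [-82, 262], [0, 151.66], [-163.58, 163.58]. Speed limits (degrees/s): [159.86, 159.86, 180, 180, 180, 180].

INTERFACE

Orientations are given as a 3x3 rotation matrix whose columns are the frame's x, y, z axes.
In Python, from rig import * gives the robot as it stands.
- The arm moves only by the tool move_arm, never from a script. Its argument "increments" is a list of rows, each a list of 3 entries, a list of its own where there are three numbers: the shift along the tool's x, y, z in units of 30 mm (1.0 is 30 mm), then the turn, a rotation vector about the tool's x, y, z in units of 120 degrees (1.0 is 120 degrees), then the closure, from 0 (fully open) to 1 (shut). A call has 1 to 20 rows; each row shifts and turns the commanded pose from where the row before left it, along the tool's axes as they then stand; what a row does not reach is not made up. A row lasts 1/12 s, in which the tool goes at most 41.7 mm and 7.16 degrees, less where a joint would pass 70% of its speed; a pose out of reach is approached as far as the arm can. A call with a number of a shift or a turn outside -1 to 1 is refused whole. A call with a gripper value outside its range is refused whole. The fingers move at their own pace and stop on an object; the grip force is fixed at half the most. Time passes only in rows, so rows that do not move let the fingers close. It gives the time, the measured TCP pose, the force, the opening and the grip force at its end, in the units of the state.
- read_state(): the state, without advancing time (a new reading comes with each control period).
- capture(name): name is "scene" or "top" or "wrist"; returns a dict with "img" (420x560x3 uint8, red, green, blue), "mtx" (3x3 intrinsics, pixels), "eye" and "rotation" of the camera in the world. Camera axes: x right, y down, z forward; pixel columns grow to the right and rows downward; lengths in m; the calibration is good to about 2 mm. A picture is of the moment at which its call begins. There is no depth.
- hand_in(): hands the job in; it is judged then, once.
Trained networks look in a picture, given as the dict that the camera call returned (one of the last four; its "shot" number tells which), for a name from the list of things; names that differ only in an ending like _2 or _b are one class to them, and where a whole thing is asked for, a point or a joint stands for the part that bears it (a point fixed in the world has none). Each returns a list of dicts, best first, with "confidence" (0 to 1); they miss things now and then, are a little off and sometimes report something else, mostly with a low value. They report only what shows in the picture. A call takes as long as a camera call.
- search_frame(picture, label): "extent" ([left, top, right, bottom] as shares, 0 to 1, of the picture: columns of its width, rows of its height, round what is visible of it).
- pinpoint(picture, label): "xy" ([column, row] as shares, 0 to 1, of the picture: columns of its width, rows of its height: a listed point, or the origin of a listed thing).
The state is a dict: "time_s": time; "joint_positions": joint angles; "qvel": joint speeds; "tau": joint torques, N m; "position": TCP position; "tcp_rot": TCP orientation; "force": force on the tool from outside, world axes, zero at the start; "moment": the same for the moment, N m; "opening": opening from 0.0 (shut) to 1.0 (fully open); "grasp_force": force on a finger pad.
Only numpy, scipy, OpenCV 4.12 (cv2) and the standard library are available. Lean on these libraries where they do the work, as an engineer would, in place of code of your own. Each camera call takes 0.05 s, during which the arm holds its last target. There are 200 camera calls.

## Working session

There is one attempt and no reset: what is moved stays moved. The work goes in short steps, Python scripts to look and compute and a tool call to move; the robot and the scene stay as the last step left them, time stands still between calls to the robot, and variables do not carry over. Pictures are saved under pics/ and viewed, at most 10 in all, crops included, and the job is handed in when it is done.

Besides the shell and the picture viewer there is one more tool, called after ">>>" as name([rows], argument=value, ...), one row to a line, values as JSON. move_arm: Moves the arm, as the interface text tells. Its arguments: {"type":"object","properties":{"increments":{"type":"array"}},"required":["increments"]}

```bash
mkdir -p pics
cat > h.py <<'E'
from rig import *
import numpy as np, cv2
def ray(p,u,v):
    d=p["rotation"]@np.linalg.inv(p["mtx"])@np.array([u,v,1.]); return np.array(p["eye"]),d
def at(p,u,v,z):
    e,d=ray(p,u,v); return e+d*(z-e[2])/d[2]
def proj(p,X):
    c=np.array(p["rotation"]).T@(np.array(X)-p["eye"]); q=p["mtx"]@c; return q[:2]/q[2]
def save(p,n): cv2.imwrite("pics/"+n+".png",cv2.cvtColor(p["img"],cv2.COLOR_RGB2BGR))
def find(p,names=("slim_cup","wide_cup","slim_row","wide_row")):
    for n in names:
        for d in pinpoint(p,n)[:3]:
            u,v=d["xy"][0]*560,d["xy"][1]*420
            print(n,"pt",round(d["confidence"],2),round(u),round(v),at(p,u,v,0).round(3))
        for d in search_frame(p,n)[:3]:
            print(n,"box",round(d["confidence"],2),(np.array(d["extent"])*[560,420,560,420]).round())
E
python3 - <<'E'
from h import *
s=read_state(); print({k:np.round(v,3).tolist() for k,v in s.items() if not isinstance(v,str)}); 
try: print(grip_point_offset)
except Exception as e: print(e)
for n in ("top","scene"):
    p=capture(n); save(p,n+"0"); print(n,np.round(p["eye"],3),np.round(p["rotation"],2).tolist(),np.round(p["mtx"]).tolist()); find(p)
E
```

```text
{'time_s': 0.0, 'joint_positions': [-81.559, 30.279, 82.155, 0.0, 67.69, -10.226], 'qvel': [0.077, -0.002, 0.01, -0.001, -0.002, -0.045], 'tau': [0.001, -44.003, -17.659, 0.063, 0.058, -0.0], 'position': [0.2, -0.591, 0.222], 'tcp_rot': [[0.947, 0.32, -0.0], [0.32, -0.947, 0.002], [0.0, -0.002, -1.0]], 'force': [-1.143, -0.501, -0.384], 'moment': [-0.043, -0.033, 0.003], 'grasp_force': 0.0, 'opening': 0.999}
0.0187
top [ 0.463 -0.001  0.952] [[0.02, -1.0, 0.08], [-1.0, -0.02, 0.02], [-0.02, -0.09, -1.0]] [[442.0, 0.0, 270.0], [0.0, 442.0, 217.0], [0.0, 0.0, 1.0]]
slim_cup pt 0.71 288 245 [ 0.483 -0.023  0.   ]
slim_cup box 0.79 [281. 236. 297. 253.]
wide_cup pt 0.83 292 242 [ 0.489 -0.032  0.   ]
wide_cup box 0.89 [274. 229. 305. 256.]
slim_row pt 0.8 400 220 [ 0.543 -0.262  0.   ]
slim_row box 0.69 [382. 170. 420. 278.]
wide_row pt 0.88 179 224 [0.525 0.213 0.   ]
wide_row box 0.68 [147. 171. 207. 280.]
wide_row box 0.39 [274. 230. 304. 256.]
scene [ 1.073 -0.394  0.793] [[0.63, 0.58, -0.52], [0.78, -0.48, 0.4], [-0.02, -0.65, -0.76]] [[491.0, 0.0, 272.0], [0.0, 491.0, 214.0], [0.0, 0.0, 1.0]]
slim_cup pt 0.57 242 212 [ 0.484 -0.026  0.   ]
slim_cup box 0.83 [233. 175. 248. 204.]
wide_cup pt 0.86 243 211 [ 0.483 -0.023  0.   ]
wide_cup box 0.75 [231. 189. 257. 221.]
slim_row pt 0.68 161 290 [ 0.543 -0.259  0.   ]
slim_row box 0.89 [119. 242. 206. 342.]
wide_row pt 0.82 338 168 [0.518 0.225 0.   ]
wide_row box 0.83 [290. 136. 394. 202.]
```

```bash
ls
```

```text
h.py
pics
```

Run:
```python
import cv2
a=cv2.imread("pics/top0.png")[150:300,130:440]; b=cv2.imread("pics/scene0.png")[120:350,100:410]
a=cv2.resize(a,None,fx=2.5,fy=2.5,interpolation=3); cv2.imwrite("pics/a.png",a)
cv2.imwrite("pics/b.png",cv2.resize(b,None,fx=2.5,fy=2.5,interpolation=3))
```

```text
(no output)
```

View pics/a.png

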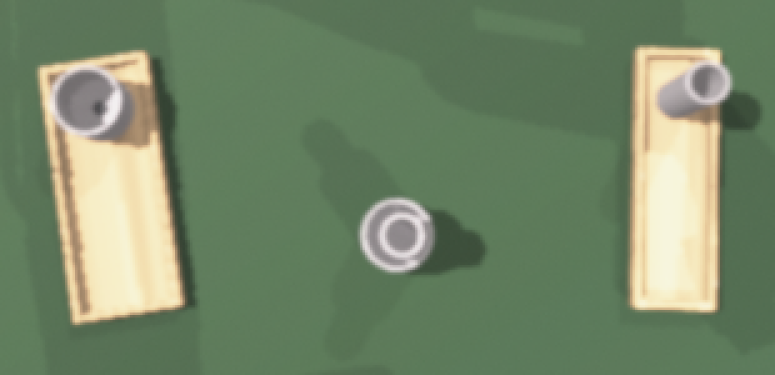

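View pics/b.png

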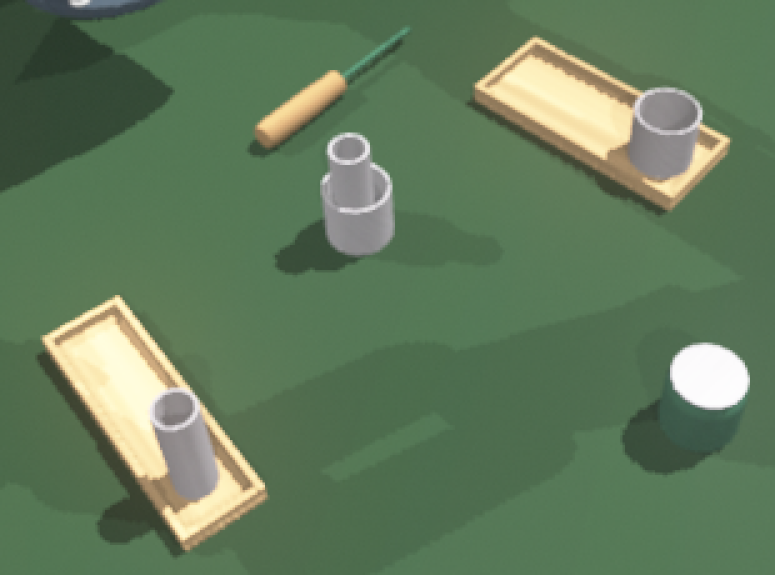

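The top view shows the nested cups near px (290,244). The wide row is on the left and tilted, with its sample at the top; the slim row is on the right, with its sample at the top. A screwdriver and a jar stand clear of both.

Run:
```python
from h import *
p=capture("top")
f=lambda c,z: at(p,c[0]/2.5+130-.3,c[1]/2.5+150-.3,z)
print("slim",f((403,236),.1),"wide",f((397,235),.055))
for n,C in (("wide",[(38,67),(147,51),(186,305),(73,324)]),("slim",[(636,47),(720,48),(717,311),(631,309)])):
    P=np.array([f(c,.018)[:2] for c in C]); 
    ax=(P[0]+P[1]-P[2]-P[3])/2; L=np.linalg.norm(ax); ax/=L
    c=P.mean(0); print(n,c,"L",L,"w",np.linalg.norm(P[1]-P[0]),np.linalg.norm(P[2]-P[3]),"yaw",np.degrees(np.arctan2(ax[1],ax[0])),"free",c-.035*ax)
q=capture("scene")
g=lambda c,z: at(q,c[0]/2.5+100-.3,c[1]/2.5+120-.3,z)
print("scene slim",g((349,149),.1),"wide",g((357,188),.055))
for n,C in (("wide",[(727,143),(535,38),(474,88),(668,206)]),("slim",[(265,492),(118,297),(43,340),(184,547)])):
    P=np.array([g(c,.018)[:2] for c in C]); print(n,P.mean(0),np.linalg.norm(P[1]-P[0]),np.linalg.norm(P[2]-P[1]),P.round(3).tolist())
```

```text
slim [ 0.48313799 -0.02612021  0.1       ] wide [ 0.48491725 -0.02259906  0.055     ]
wide [0.52290154 0.22029667] L 0.22056508791624138 w 0.0946770248403418 0.0964486076194434 yaw 10.485697432811211 free [0.48848603 0.21392702]
slim [ 0.53910021 -0.25777145] L 0.22215188761366064 w 0.07119748923986162 0.07144079174583473 yaw -1.1013469268521026 free [ 0.50410667 -0.25709872]
scene slim [ 0.48562277 -0.02512013  0.1       ] wide [ 0.48817813 -0.02277231  0.055     ]
wide [0.52649293 0.2169328 ] 0.21811408851064457 0.0922913201508917 [[0.625, 0.281], [0.41, 0.246], [0.426, 0.155], [0.645, 0.186]]
slim [ 0.54302371 -0.25981191] 0.22206868929434062 0.06669409118062158 [[0.654, -0.229], [0.432, -0.223], [0.432, -0.29], [0.654, -0.296]]
```

>>> move_arm([
  [[0, 0, 0], [0, 0, 0.0389], 0],
  [[0, 0, 0], [0, 0, 0.0389], 0],
  [[0, 0, 0], [0, 0, 0.0389], 0],
  [[0, 0, 0], [0, 0, 0.0389], 0],
  [[0.475, -0.943, 0], [0, 0, 0], 0],
  [[0.475, -0.943, 0], [0, 0, 0], 0],
  [[0.475, -0.943, 0], [0, 0, 0], 0],
  [[0.475, -0.943, 0], [0, 0, 0], 0],
  [[0.475, -0.943, 0], [0, 0, 0], 0],
  [[0.475, -0.943, 0], [0, 0, 0], 0],
  [[0.475, -0.943, 0], [0, 0, 0], 0],
  [[0.475, -0.943, 0], [0, 0, 0], 0],
  [[0.475, -0.943, 0], [0, 0, 0], 0],
  [[0.475, -0.943, 0], [0, 0, 0], 0],
  [[0.475, -0.943, 0], [0, 0, 0], 0],
  [[0.475, -0.943, 0], [0, 0, 0], 0],
  [[0.475, -0.943, 0], [0, 0, 0], 0],
  [[0.475, -0.943, 0], [0, 0, 0], 0],
  [[0.475, -0.943, 0], [0, 0, 0], 0],
  [[0.475, -0.943, 0], [0, 0, 0], 0],
])

```text
time_s: 2.67
position: [0.4287, -0.1381, 0.2228]
tcp_rot: [[1.0, -0.0, 0.001], [-0.0, -1.0, -0.0], [0.001, 0.0, -1.0]]
force: [0.7, -0.3, 0.3]
opening: 1.0
grasp_force: 0.0
```

>>> move_arm([
  [[0.475, -0.943, 0], [0, 0, 0], 0],
  [[0.475, -0.943, 0], [0, 0, 0], 0],
  [[0.475, -0.943, 0], [0, 0, 0], 0],
  [[0.475, -0.943, 0], [0, 0, 0], 0],
  [[0, 0, 0], [0, 0, 0], 0],
  [[0, 0, 0], [0, 0, 0], 0],
  [[0, 0, 0], [0, 0, 0], 0],
  [[0, 0, 0], [0, 0, 0], 0],
])

```text
time_s: 3.33
position: [0.4847, -0.0272, 0.2225]
tcp_rot: [[1.0, -0.001, -0.0], [-0.001, -1.0, -0.0], [-0.0, 0.0, -1.0]]
force: [0.3, -1.0, 0.3]
opening: 0.999
grasp_force: 0.0
```

Run:
```python
from h import *
s=read_state(); print(s["time_s"],np.round(s["position"],4),np.round(s["tcp_rot"],3).tolist(),np.round(s["joint_positions"],1))
p=capture("wrist"); save(p,"w1"); print(np.round(p["eye"],3))
for X in [(.4844,-.0256,.1),(.4865,-.0227,.055)]: print(proj(p,X))
find(p,("slim_cup","wide_cup"))
```

```text
3.3333 [ 0.4847 -0.0272  0.2225] [[1.0, -0.001, -0.0], [-0.001, -1.0, -0.0], [-0.0, 0.0, -1.0]] [-16.4  19.5 101.6  -0.   58.8  73.7]
[ 0.561 -0.026  0.384]
[280.24542733 210.01857539]
[277.63730947 197.28791238]
slim_cup pt 0.66 280 191 [ 0.483 -0.025 -0.   ]
slim_cup box 0.66 [263. 176. 300. 227.]
wide_cup pt 0.81 277 187 [ 0.487 -0.022  0.   ]
wide_cup box 0.69 [251. 166. 307. 219.]
```

View pics/w1.png

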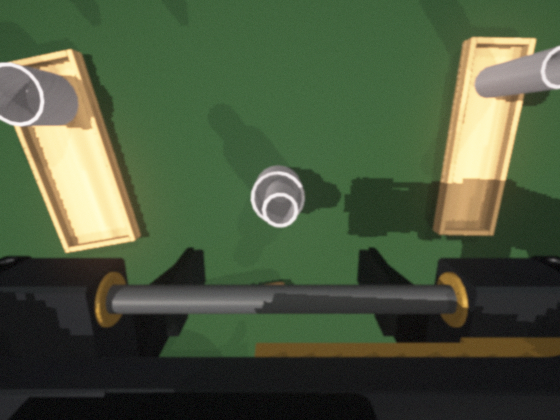

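The slim rim is at (280,210), exactly where my estimate projects, so I descend.

>>> move_arm([
  [[0, -0.05, 0.8], [0, 0, 0], 0],
  [[0, 0, 0.8], [0, 0, 0], 0],
  [[0, 0, 0.8], [0, 0, 0], 0],
  [[0, 0, 0.8], [0, 0, 0], 0],
  [[0, 0, 0.8], [0, 0, 0], 0],
  [[0, 0, 0.6], [0, 0, 0], 0],
  [[0, 0, 0.4], [0, 0, 0], 0],
  [[0, 0, 0.2], [0, 0, 0], 0],
  [[0, 0, 0], [0, 0, 0], 0],
  [[0, 0, 0], [0, 0, 0], 0],
])

```text
time_s: 4.42
position: [0.4853, -0.0251, 0.0667]
tcp_rot: [[1.0, -0.001, 0.0], [-0.001, -1.0, -0.0], [0.0, 0.0, -1.0]]
force: [-0.2, 0.9, 0.5]
opening: 1.001
grasp_force: 0.0
```

>>> move_arm([
  [[0, 0, 0], [0, 0, 0], 0.3],
  [[0, 0, 0], [0, 0, 0], 0.4],
  [[0, 0, 0], [0, 0, 0], 0.5],
  [[0, 0, 0], [0, 0, 0], 0.55],
  [[0, 0, 0], [0, 0, 0], 0.6],
  [[0, 0, 0], [0, 0, 0], 0.65],
  [[0, 0, 0], [0, 0, 0], 0.7],
  [[0, 0, 0], [0, 0, 0], 1],
  [[0, 0, 0], [0, 0, 0], 1],
  [[0, 0, 0], [0, 0, 0], 1],
  [[0, 0, 0], [0, 0, 0], 1],
  [[0, 0, 0], [0, 0, 0], 1],
])

```text
time_s: 5.42
position: [0.4851, -0.0248, 0.0665]
tcp_rot: [[1.0, -0.0, -0.0], [-0.0, -1.0, 0.0], [-0.0, -0.0, -1.0]]
force: [0.2, 0.2, 0.4]
opening: 0.392
grasp_force: 30.0
```

>>> move_arm([
  [[0, 0, -0.15], [0, 0, 0], 1],
  [[0, 0, -0.25], [0, 0, 0], 1],
  [[0, 0, -0.35], [0, 0, 0], 1],
  [[0, 0, -0.4], [0, 0, 0], 1],
  [[0, 0, -0.4], [0, 0, 0], 1],
  [[0, 0, -0.4], [0, 0, 0], 1],
  [[0, 0, -0.4], [0, 0, 0], 1],
  [[0, 0, -0.4], [0, 0, 0], 1],
  [[0, 0, -0.4], [0, 0, 0], 1],
  [[0, 0, -0.4], [0, 0, 0], 1],
  [[0, 0, -0.3], [0, 0, 0], 1],
  [[0, 0, -0.15], [0, 0, 0], 1],
  [[0, 0, 0], [0, 0, 0], 1],
  [[0, 0, 0], [0, 0, 0], 1],
  [[0, 0, 0], [0, 0, 0], 1],
])

```text
time_s: 6.67
position: [0.4846, -0.0247, 0.186]
tcp_rot: [[1.0, -0.0, -0.001], [-0.0, -1.0, 0.0], [-0.001, -0.0, -1.0]]
force: [0.3, 0.4, -1.0]
opening: 0.389
grasp_force: 30.0
```

Run:
```python
from h import *
p=capture("scene"); save(p,"s1"); find(p,("slim_cup","wide_cup"))
s=read_state(); print(s["position"],s["opening"],s["grasp_force"])
i=cv2.imread("pics/s1.png"); cv2.imwrite("pics/s1c.png",cv2.resize(i[100:330,100:410],None,fx=2.5,fy=2.5))
```

```text
slim_cup pt 0.62 239 169 [0.373 0.047 0.   ]
slim_cup box 0.95 [231. 130. 247. 176.]
wide_cup pt 0.8 244 212 [ 0.488 -0.022  0.   ]
wide_cup box 0.66 [229. 186. 258. 222.]
[ 0.48483727 -0.02475585  0.1860634 ] 0.39226994761559864 29.9990718094341
```

View pics/s1c.png

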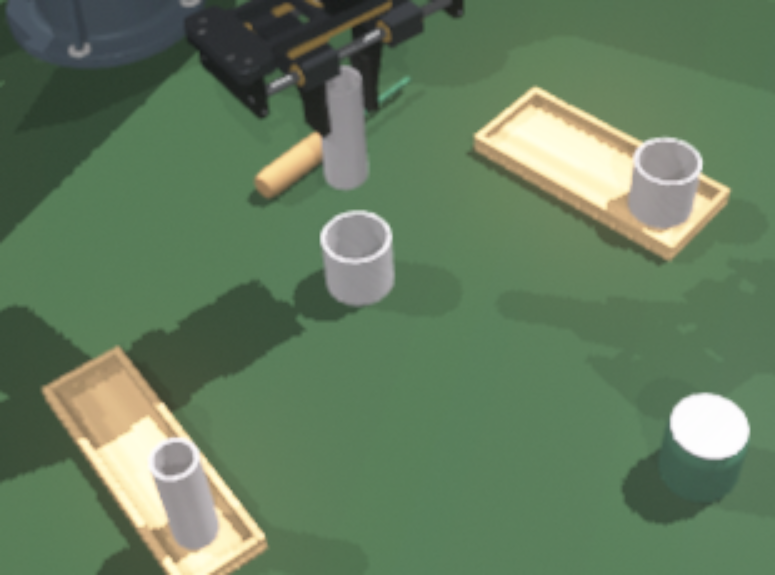

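The slim cup is held clear and upright at crop (345,130), and the wide cup stands in place at (357,255). Next is the slim row.

>>> move_arm([
  [[0.061, 0.3, 0], [0, 0, 0], 1],
  [[0.061, 0.6, 0], [0, 0, 0], 1],
  [[0.061, 0.9, 0], [0, 0, 0], 1],
  [[0.061, 0.9, 0], [0, 0, 0], 1],
  [[0.061, 0.9, 0], [0, 0, 0], 1],
  [[0.061, 0.9, 0], [0, 0, 0], 1],
  [[0.061, 0.9, 0], [0, 0, 0], 1],
  [[0.061, 0.9, 0], [0, 0, 0], 1],
  [[0.061, 0.8, 0], [0, 0, 0], 1],
  [[0.061, 0.5, 0], [0, 0, 0], 1],
  [[0.061, 0.18, 0], [0, 0, 0], 1],
  [[0, 0, 0.4], [0, 0, 0], 1],
  [[0, 0, 0.6], [0, 0, 0], 1],
  [[0, 0, 0.6], [0, 0, 0], 1],
  [[0, 0, 0.6], [0, 0, 0], 1],
  [[0, 0, 0.5], [0, 0, 0], 1],
  [[0, 0, 0.3], [0, 0, 0], 1],
  [[0, 0, 0], [0, 0, 0], 1],
  [[0, 0, 0], [0, 0, 0], 1],
])

```text
time_s: 8.5
position: [0.5052, -0.2576, 0.0964]
tcp_rot: [[1.0, 0.001, -0.001], [0.001, -1.0, 0.001], [-0.001, -0.001, -1.0]]
force: [-0.8, -0.3, -0.6]
opening: 0.391
grasp_force: 30.0
```

Run:
```python
from h import *
s=read_state(); print(s["time_s"],np.round(s["position"],4),s["grasp_force"])
p=capture("wrist"); save(p,"w2"); find(p,("slim_row",)); q=capture("scene"); find(q,("slim_cup","slim_row"))
```

```text
8.5 [ 0.5052 -0.2576  0.0964] 29.999093914630066
slim_row pt 0.81 284 179 [ 0.539 -0.259  0.   ]
slim_row box 0.87 [239.  19. 341. 260.]
slim_cup pt 0.84 147 266 [ 0.478 -0.254  0.   ]
slim_cup box 0.64 [130. 230. 157. 275.]
slim_row pt 0.71 161 288 [ 0.541 -0.258  0.   ]
slim_row box 0.81 [118. 252. 205. 342.]
```

View pics/w2.png

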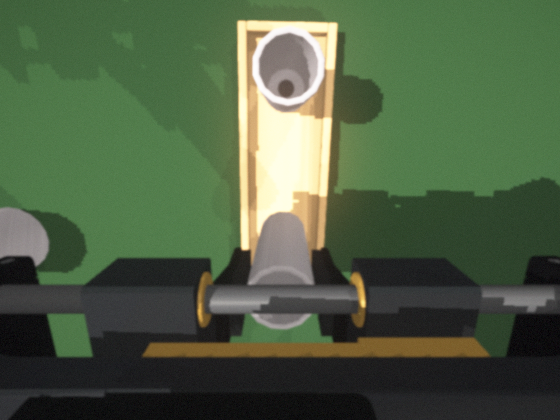

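The lane edges near the cup are at columns 245 and 323 and the cup is centred at 284, so it is aligned. I lower it.

>>> move_arm([
  [[0, 0, 0.25], [0, 0, 0], 1],
  [[0, 0, 0.25], [0, 0, 0], 1],
  [[0, 0, 0.2], [0, 0, 0], 1],
  [[0, 0, 0.1], [0, 0, 0], 1],
  [[0, 0, 0.07], [0, 0, 0], 1],
  [[0, 0, 0.05], [0, 0, 0], 1],
  [[0, 0, 0], [0, 0, 0], 1],
  [[0, 0, 0], [0, 0, 0], 1],
  [[0, 0, 0], [0, 0, 0], 1],
])

```text
time_s: 9.65
position: [0.5054, -0.2584, 0.0692]
tcp_rot: [[1.0, -0.0, 0.0], [-0.0, -1.0, -0.0], [0.0, 0.0, -1.0]]
force: [0.0, -0.1, -0.7]
opening: 0.392
grasp_force: 30.0
```

>>> move_arm([
  [[0, 0, 0.03], [0, 0, 0], 1],
  [[0, 0, 0.02], [0, 0, 0], 1],
  [[0, 0, 0], [0, 0, 0], 1],
  [[0, 0, 0], [0, 0, 0], 1],
])

```text
time_s: 9.98
position: [0.5053, -0.2583, 0.0676]
tcp_rot: [[1.0, -0.0, 0.0], [-0.0, -1.0, -0.0], [0.0, 0.0, -1.0]]
force: [-0.5, -0.8, -1.2]
opening: 0.39
grasp_force: 30.0
```

>>> move_arm([
  [[0, 0, 0.02], [0, 0, 0], 1],
  [[0, 0, 0], [0, 0, 0], 1],
  [[0, 0, 0], [0, 0, 0], 0.55],
  [[0, 0, 0], [0, 0, 0], 0.5],
  [[0, 0, 0], [0, 0, 0], 0.4],
  [[0, 0, 0], [0, 0, 0], 0.2],
  [[0, 0, 0], [0, 0, 0], 0],
  [[0, 0, 0], [0, 0, 0], 0],
  [[0, 0, 0], [0, 0, 0], 0],
  [[0, 0, 0], [0, 0, 0], 0],
  [[0, 0, -0.3], [0, 0, 0], 0],
  [[0, 0, -0.6], [0, 0, 0], 0],
  [[0, 0, -0.8], [0, 0, 0], 0],
  [[0, 0, -0.8], [0, 0, 0], 0],
  [[0, 0, -0.8], [0, 0, 0], 0],
  [[0, 0, -0.6], [0, 0, 0], 0],
  [[0, 0, -0.3], [0, 0, 0], 0],
  [[0, 0, 0], [0, 0, 0], 0],
])

```text
time_s: 11.48
position: [0.5065, -0.2591, 0.1956]
tcp_rot: [[1.0, 0.0, 0.004], [0.0, -1.0, -0.003], [0.004, 0.003, -1.0]]
force: [-0.2, -0.4, 0.9]
opening: 0.998
grasp_force: 0.0
```

>>> move_arm([
  [[-0.06, -0.3, 0], [0, 0, 0], 0],
  [[-0.06, -0.6, 0], [0, 0, 0], 0],
  [[-0.06, -0.9, 0], [0, 0, 0], 0],
  [[-0.06, -0.9, 0], [0, 0, 0], 0],
  [[-0.06, -0.9, 0], [0, 0, 0], 0],
  [[-0.06, -0.9, 0], [0, 0, 0], 0],
  [[-0.06, -0.9, 0], [0, 0, 0], 0],
  [[-0.06, -0.9, 0], [0, 0, 0], 0],
  [[-0.06, -0.8, 0], [0, 0, 0], 0],
  [[-0.06, -0.5, 0], [0, 0, 0], 0],
  [[-0.05, -0.27, 0], [0, 0, 0], 0],
  [[0, 0, 0], [0, 0, 0], 0],
  [[0, 0, 0], [0, 0, 0], 0],
  [[0, 0, 0], [0, 0, 0], 0],
])

```text
time_s: 12.65
position: [0.4857, -0.0225, 0.1925]
tcp_rot: [[1.0, -0.0, -0.0], [-0.0, -1.0, -0.0], [-0.0, 0.0, -1.0]]
force: [-0.2, -0.4, 0.1]
opening: 1.001
grasp_force: 0.0
```

Run:
```python
from h import *
s=read_state(); print(s["time_s"],np.round(s["position"],4),np.round(s["tcp_rot"],3).tolist())
p=capture("wrist"); save(p,"w3"); print("wide pred",proj(p,(.4865,-.0227,.055)))
find(p)
for n in("scene","top"):
    p=capture(n);print(n); find(p,("slim_cup","slim_row","wide_cup"))
```

```text
12.65 [ 0.4857 -0.0225  0.1925] [[1.0, -0.0, -0.0], [-0.0, -1.0, -0.0], [-0.0, 0.0, -1.0]]
wide pred [282.02034936 204.99571463]
slim_cup pt 0.89 491 178 [ 0.504 -0.261  0.   ]
slim_cup box 0.78 [478. 163. 560. 213.]
wide_cup pt 0.9 283 197 [ 0.483 -0.024  0.   ]
wide_cup box 0.94 [254. 171. 312. 233.]
slim_row pt 0.92 494 144 [ 0.542 -0.258  0.   ]
slim_row box 0.92 [450.  29. 560. 245.]
slim_row box 0.24 [476. 161. 560. 214.]
wide_row pt 0.89 67 162 [0.523 0.22  0.   ]
wide_row box 0.94 [  3.  42. 134. 260.]
scene
slim_cup pt 0.63 150 274 [ 0.497 -0.259  0.   ]
slim_cup box 0.6 [132. 238. 162. 282.]
slim_row pt 0.58 159 288 [ 0.538 -0.262  0.   ]
slim_row box 0.95 [120. 249. 207. 343.]
wide_cup pt 0.61 242 210 [ 0.48  -0.022  0.   ]
top
slim_cup pt 0.89 395 239 [ 0.5   -0.252  0.   ]
slim_row pt 0.72 399 221 [ 0.54 -0.26  0.  ]
slim_row box 0.7 [381. 172. 418. 274.]
```

View pics/w3.png

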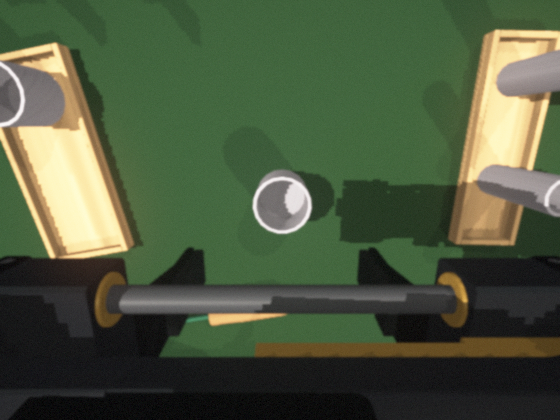

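The wide rim is centred at (282,205), as predicted. The slim cup stands in its lane at (490,178), so I grasp the wide one.

>>> move_arm([
  [[0.03, 0, 0.4], [0, 0, 0], 0],
  [[0, 0, 0.8], [0, 0, 0], 0],
  [[0, 0, 0.8], [0, 0, 0], 0],
  [[0, 0, 0.8], [0, 0, 0], 0],
  [[0, 0, 0.8], [0, 0, 0], 0],
  [[0, 0, 0.8], [0, 0, 0], 0],
  [[0, 0, 0.6], [0, 0, 0], 0],
  [[0, 0, 0.4], [0, 0, 0], 0],
  [[0, 0, 0.18], [0, 0, 0], 0],
  [[0, 0, 0], [0, 0, 0], 0],
  [[0, 0, 0], [0, 0, 0], 0.15],
  [[0, 0, 0], [0, 0, 0], 0.25],
  [[0, 0, 0], [0, 0, 0], 0.3],
  [[0, 0, 0], [0, 0, 0], 0.35],
  [[0, 0, 0], [0, 0, 0], 0.4],
  [[0, 0, 0], [0, 0, 0], 1],
  [[0, 0, 0], [0, 0, 0], 1],
  [[0, 0, 0], [0, 0, 0], 1],
  [[0, 0, 0], [0, 0, 0], 1],
])

```text
time_s: 15.38
position: [0.4871, -0.0223, 0.0261]
tcp_rot: [[1.0, -0.0, 0.001], [-0.0, -1.0, -0.0], [0.001, 0.0, -1.0]]
force: [-0.6, -0.8, 5.0]
opening: 0.666
grasp_force: 30.0
```

>>> move_arm([
  [[0, 0, -0.15], [0, 0, 0], 1],
  [[0, 0, -0.3], [0, 0, 0], 1],
  [[0, 0, -0.5], [0, 0, 0], 1],
  [[0, 0, -0.5], [0, 0, 0], 1],
  [[0, 0, -0.5], [0, 0, 0], 1],
  [[0, 0, -0.5], [0, 0, 0], 1],
  [[0, 0, -0.5], [0, 0, 0], 1],
  [[0, 0, -0.3], [0, 0, 0], 1],
  [[0, 0, 0], [0, 0, 0], 1],
  [[0, 0, 0], [0, 0, 0], 1],
])

```text
time_s: 16.22
position: [0.4867, -0.0221, 0.1233]
tcp_rot: [[1.0, -0.0, 0.001], [-0.0, -1.0, -0.0], [0.001, 0.0, -1.0]]
force: [-0.9, 0.1, -1.2]
opening: 0.665
grasp_force: 30.0
```

>>> move_arm([
  [[0.01, -0.3, 0], [0, 0, 0], 1],
  [[0.01, -0.6, 0], [0, 0, 0], 1],
  [[0.01, -0.9, 0], [0, 0, 0], 1],
  [[0.01, -0.9, 0], [0, 0, 0], 1],
  [[0.01, -0.9, 0], [0, 0, 0], 1],
  [[0.01, -0.9, 0], [0, 0, 0], 1],
  [[0.01, -0.9, 0], [0, 0, 0], 1],
  [[0.01, -0.9, 0], [0, 0, 0], 1],
  [[0.01, -0.8, 0], [0, 0, 0], 1],
  [[0.01, -0.5, 0], [0, 0, 0], 1],
  [[0.01, -0.24, 0], [0, 0, 0], 1],
  [[0, 0, 0.4], [0, 0, 0], 1],
  [[0, 0, 0.6], [0, 0, 0], 1],
  [[0, 0, 0.5], [0, 0, 0], 1],
  [[0, 0, 0.3], [0, 0, 0], 1],
  [[0, 0, 0], [0, 0, 0], 1],
  [[0, 0, 0], [0, 0, 0], 1],
])

```text
time_s: 17.63
position: [0.4894, 0.2128, 0.0682]
tcp_rot: [[1.0, -0.001, -0.002], [-0.001, -1.0, -0.0], [-0.002, 0.0, -1.0]]
force: [0.8, -0.3, -1.8]
opening: 0.666
grasp_force: 30.0
```

Run:
```python
from h import *
s=read_state(); print(s["time_s"],np.round(s["position"],4),s["grasp_force"])
p=capture("wrist"); save(p,"w4"); find(p,("wide_row","wide_cup"))
x,y,z=s["position"]; print("axis at floor", proj(p,(x,y,.006)),proj(p,(x,y,.018)))
```

```text
17.6333 [0.4894 0.2128 0.0682] 29.99956632600515
wide_row pt 0.69 270 184 [0.524 0.222 0.   ]
wide_row pt 0.56 282 250 [0.471 0.213 0.   ]
wide_row box 0.89 [161.   1. 346. 320.]
wide_cup pt 0.58 282 248 [0.472 0.213 0.   ]
wide_cup pt 0.57 273 185 [0.523 0.22  0.   ]
wide_cup box 0.76 [223. 209. 343. 345.]
axis at floor [282.1130131  230.29854383] [282.18010089 235.7040562 ]
```

View pics/w4.png

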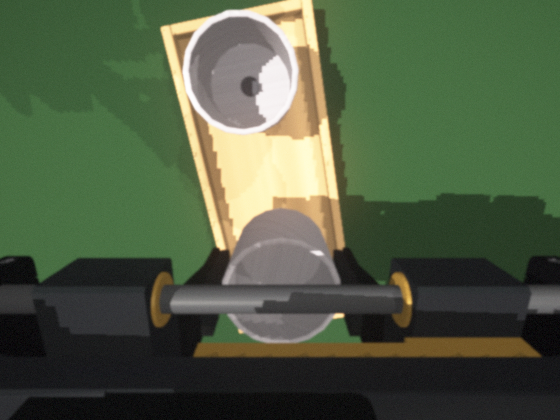

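The lane centre beside the cup is about column 278 and the cup axis about 282. I nudge 2 mm to the left and lower.

>>> move_arm([
  [[0, -0.04, 0.25], [0, 0, 0], 1],
  [[0, -0.03, 0.3], [0, 0, 0], 1],
  [[0, 0, 0.3], [0, 0, 0], 1],
  [[0, 0, 0.15], [0, 0, 0], 1],
  [[0, 0, 0.1], [0, 0, 0], 1],
  [[0, 0, 0.05], [0, 0, 0], 1],
  [[0, 0, 0.03], [0, 0, 0], 1],
  [[0, 0, 0], [0, 0, 0], 1],
  [[0, 0, 0], [0, 0, 0], 1],
  [[0, 0, 0], [0, 0, 0], 1],
])

```text
time_s: 18.72
position: [0.4902, 0.2152, 0.0338]
tcp_rot: [[1.0, -0.0, 0.001], [-0.0, -1.0, 0.0], [0.001, -0.0, -1.0]]
force: [0.8, -0.8, -1.5]
opening: 0.667
grasp_force: 30.0
```

>>> move_arm([
  [[0, 0, 0.03], [0, 0, 0], 1],
  [[0, 0, 0.03], [0, 0, 0], 1],
  [[0, 0, 0], [0, 0, 0], 1],
  [[0, 0, 0], [0, 0, 0], 1],
])

```text
time_s: 19.05
position: [0.4902, 0.2152, 0.0321]
tcp_rot: [[1.0, -0.0, 0.001], [-0.0, -1.0, 0.0], [0.001, -0.0, -1.0]]
force: [-0.4, 0.7, 2.5]
opening: 0.665
grasp_force: 30.0
```

>>> move_arm([
  [[0, 0, 0], [0, 0, 0], 0.3],
  [[0, 0, 0], [0, 0, 0], 0.25],
  [[0, 0, 0], [0, 0, 0], 0.1],
  [[0, 0, 0], [0, 0, 0], 0],
  [[0, 0, 0], [0, 0, 0], 0],
  [[0, 0, 0], [0, 0, 0], 0],
  [[0, 0, 0], [0, 0, 0], 0],
  [[0, 0, -0.3], [0, 0, 0], 0],
  [[0, 0, -0.6], [0, 0, 0], 0],
  [[0, 0, -0.8], [0, 0, 0], 0],
  [[0, 0, -0.8], [0, 0, 0], 0],
  [[0, 0, -0.8], [0, 0, 0], 0],
  [[0, 0, -0.8], [0, 0, 0], 0],
  [[0, 0, -0.5], [0, 0, 0], 0],
  [[0, 0, 0], [0, 0, 0], 0],
  [[0, 0, 0], [0, 0, 0], 0],
])

```text
time_s: 20.38
position: [0.4904, 0.2153, 0.1709]
tcp_rot: [[1.0, -0.0, 0.003], [-0.0, -1.0, 0.001], [0.003, -0.001, -1.0]]
force: [-0.1, -1.2, -0.0]
opening: 1.005
grasp_force: 0.0
```

Run:
```python
from h import *
s=read_state(); print(s["time_s"],np.round(s["position"],4))
p=capture("scene"); save(p,"s2"); find(p)
i=cv2.imread("pics/s2.png"); cv2.imwrite("pics/s2c.png",cv2.resize(i[120:350,100:410],None,fx=2.5,fy=2.5))
```

```text
20.3833 [0.4904 0.2153 0.1709]
slim_cup box 0.72 [314. 136. 342. 168.]
wide_cup pt 0.56 330 161 [0.487 0.227 0.   ]
wide_cup pt 0.28 341 168 [ 0.522  0.231 -0.   ]
wide_cup box 0.94 [314. 136. 342. 165.]
slim_row pt 0.66 160 290 [ 0.543 -0.261  0.   ]
slim_row box 0.74 [118. 245. 207. 343.]
wide_row pt 0.91 337 166 [0.513 0.227 0.   ]
wide_row box 0.8 [289. 134. 394. 205.]
```

View pics/s2c.png

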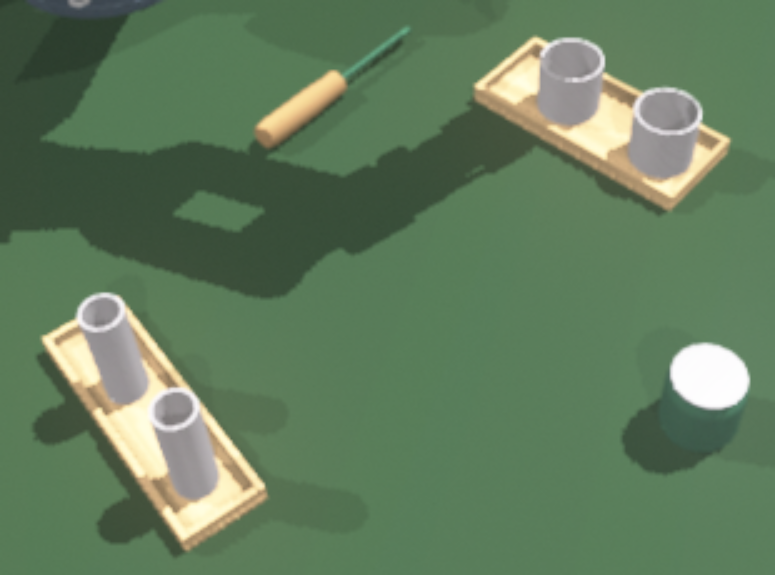

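Both cups stand upright, centred in line with their samples: wide at crop (571,80), slim at (115,350).

```bash
python3 -c "
from rig import *
print(hand_in())"
```

```text
the job is handed in; nothing more can be done
None
```

I lifted the slim cup out without disturbing the wide one, and the last picture shows both cups upright in their own rows with the gripper clear; I handed the job in just after 20 s, and no verdict came back.

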